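Fit the whirling arm to the rotary drive

ROBOT

A 7-joint arm with a two-finger parallel gripper is mounted at the origin on a cart in front of the work surface, level with it; the furniture and walls round the work are solid. World frame = base frame: x ahead of the robot, y to its left, z up, the work surface at z = 0. Lengths are in m, angles in degrees, forces in N, time in s.
With the tool pointing down it reaches from about 0.4 to 0.925 m from the base axis. Payload 4.1 kg.
Tool frame: the origin (TCP) lies midway between the tips of the shut fingers; the grasp point (between the pads) lies 19 mm behind it; z points along the fingers, y is the line along which they close (so a half turn about z gives the same grasp; the last joint's range is limited). The gripper opens to 85 mm and grips with 20 to 120 N. Pads are 22 mm wide; open, the fingers measure 114 mm over their backs; the gripper's body (76 mm by 85 mm) begins 54 mm behind the grasp point. The pads swing forward as they close: fully open they stand 13 mm farther back than shut.
Start: joints at [69.5, 22.827, 2.584, 88.041, -1.071, 69.15, -2.905], TCP at [0.166, -0.628, 0.206] pointing down, gripper open.
Joint ranges: [-161.44, 161.44], [-28.35, 127.94], [-78.24, 83.42], [0, 140.83], [-78.03, 258.03], [13.02, 114.36], [-168.23, 168.23]. Speed limits (degrees/s): [147.25, 147.25, 180, 180, 180, 180, 180].

INTERFACE

Orientations are given as [roll, pitch, yaw] about the fixed x, y, z axes, in that order (R = Rz(yaw) Ry(pitch) Rx(roll)).
In Python, from station import arm gives the robot as it stands.
- The arm moves only by the tool servo_tool, never from a script. Its argument "moves" is one flat list of numbers, 4 for each row, row after row: the shift along the tool's x, y, z in mm, then the turn about the tool's z in rad. A call has 1 to 12 rows; each row is the pose to reach, as a shift and turn from the pose commanded when the call began, along the tool's axes at that moment; what a row does not reach only later rows make up. A row lasts 1/10 s, in which the tool goes at most 50 mm and 8.59 degrees, less where a joint would pass 70% of its speed; a pose out of reach is approached as far as the arm can. A call with a gripper value outside its range is refused whole. "gripper" is the opening, from 0 (shut) to 1 (fully open), set as the call begins (left out, the last holds). The fingers move at their own pace and stop on an object; the grip force is fixed at half the most. Time passes only in rows, so rows that repeat a pose let the fingers close. It gives the time, the measured TCP pose, the force, the opening and the grip force at its end, in the units of the state.
- arm.get_obs(): the state, without advancing time (a new reading comes with each control period).
- arm.capture(name): name is "scene" or "top"; returns a dict with "image" (420x560x3 uint8, red, green, blue), "z_map" (420x560 float32, m along the optical axis (not along the pixel's ray), 0 where there is no reading), "intrinsics" (3x3 intrinsics, pixels), "position" and "rotation" of the camera in the world. Camera axes: x right, y up, looking along -z (the intrinsics and any distortion apply to the point x, -y, -z); pixel columns grow to the right and rows downward; lengths in m; the calibration is good to about 2 mm. A picture is of the moment at which its call begins.
- arm.finish_job(): hands the job in; it is judged then, once.
The state is a dict: "clock": time; "q": joint angles; "joint_vel": joint speeds; "effort": joint torques, N m; "ee_pos": TCP position; "orientation": TCP orientation; "ft_force": force on the tool from outside, world axes, zero at the start; "torque": the same for the moment, N m; "opening": finger opening in m; "grasp_force": force on a finger pad.
Only numpy, scipy, OpenCV 4.12 (cv2) and the standard library are available. Lean on these libraries where they do the work, as an engineer would, in place of code of your own. Each camera call takes 0.05 s, during which the arm holds its last target. There are 200 camera calls.

TASK

Make the rotary drive safe by turning its speed control fully anticlockwise to the off stop. Then take the whirling arm (the bar with two brass balls of unequal size) out of the wooden block, push its keyed shaft into the drive's hub, turning it until the key slips into the keyway, and keep pushing against the ejector spring until its collar is fully home on the hub. Finish while still gripping the arm and pressing it home, so that a colleague can tighten the clamping screw; leave the other accessory and the things on the bench where they are.

Things in the scene. Friction and masses are not known exactly. Their poses are not given: they have to be found in the camera images.
- drive: rotary drive unit: fixed grey case 150 x 230 mm, aluminium top panel 58 mm above the bench. Origin: centre of its underside; x to its back, y (long side) to its left, z up. Seen from above the hub's axis is at x = 0, y = +55 mm, the speed control's at x = -15, y = -70 mm.
- speed (a joint): speed control, a black bar knob on the panel: 0 = off, the rigid stop fully anticlockwise seen from above; grows clockwise to 4.71 rad (full speed). Turns with 0.04 N m and stays where it is left.
- speed_grip (a point): on the speed control's vertical axis, 95 mm above the bench, in its grip bar. The bar is 42 mm long along this point's x and 14 mm wide along its y, and reaches from 72 to 102 mm above the bench over a round skirt of 44 mm diameter. The axes turn with the knob; the white pointer is at -x.
- hub_mouth (a point): centre of the hub's mouth: upright steel cylinder, 52 mm diameter, flat rim 100 mm above the bench. Bore 22 mm diameter, with one keyway 9.8 mm wide from top to bottom along this point's +x, out to 16.5 mm from the axis. z up. Its geared motor holds the hub: it turns only above 0.5 N m.
- hub_screw (a point): head of the clamping screw (14 mm diameter) that sticks out of the hub's side, in line with the keyway, 36 to 43 mm from the hub's axis, its centre 18 mm below the rim. Not to be turned.
- ejector (a joint): how far the sprung ejector disc inside the bore is pressed down (m): 0 at rest, its top 20 mm below the mouth; 0.010 with the whirling arm fully home. It pushes up with 3 N at first and 7 N at 10 mm, and lifts the arm again if the arm is let go.
- rotor_grip (a point): whirling arm (0.3 kg): middle of the free part of its upright 24 x 24 mm square post (sides along x and y), free from 22 mm below to 26 mm above. z up, +x to the large ball. A 7 mm bar runs along x, 40 mm below: large brass ball (26 mm) at x = +38 mm, small ball (20 mm) at x = -85 mm, bar end at -98 mm. It stands in a hole of the block.
- rotor_seat (a point): underside of the whirling arm's collar (50 mm diameter, 8 mm thick), 62 mm below rotor_grip, same axes. Below: shaft of 20 mm diameter, 30 mm long, last 6 mm tapered to 12 mm. Key 8 mm wide along +x (large ball's side) to 15 mm from the axis, from the collar 18 mm down; the last 12 mm, without key, enter the bore at any angle. Fully home this point meets hub_mouth.
- block: fixed wooden storage block 90 x 240 x 45 mm. Origin: centre of its underside; y along its length. Two round holes, 34 mm wide and 38 mm deep, at y = -65 and +65 mm hold the whirling arm and the round table, either way round; their collars rest on its top.
- table_grip (a point): the other accessory in the block, to be left alone: a round table, disc of 90 mm diameter 67 to 72 mm above the bench, on a round post of 22 mm diameter that ends 115 mm above the bench. This point is on its axis, 95 mm above the bench.
- weight: 100 g brass weight standing on the bench, 29 mm wide, 34 mm high; origin at its foot. To be left alone.
- battery: flat battery standing on the bench, 22 x 74 x 62 mm; origin at its foot. To be left alone.

How it is judged:
By the outcome, as a careful person would: the job done as asked, in the order asked, and still so for the second after the job is handed in, while the arm keeps its last pose, push and grip.
It also fails if it takes over 58 s, if anything falls off the work surface, if the arm or the gripper's body presses on something with over 40 N, if the wrist force passes 120 N, or if a joint passes its speed limit or range.

## Working session

There is one attempt and no reset: what is moved stays moved. The work goes in short steps, Python scripts to look and compute and a tool call to move; the robot and the scene stay as the last step left them, time stands still between calls to the robot, and variables do not carry over. Pictures are saved under pics/ and viewed, at most 10 in all, crops included, and the job is handed in when it is done.

Besides the shell and the picture viewer there is one more tool, called after ">>>" as a command line: name --argument value ..., lists and objects as JSON in quotes. servo_tool: Moves the arm, as the interface text tells. Its arguments: {"type":"object","properties":{"moves":{"type":"array"},"gripper":{"type":"number"}},"required":["moves"]}

```bash
mkdir -p pics; ls; python3 - <<'E'
from station import arm
import cv2,numpy as np
for n in("top","scene"):
    c=arm.capture(n); cv2.imwrite(f"pics/{n}0.png",c["image"][:,:,::-1]); np.savez(f"{n}0.npz",**c)
    print(n,c["intrinsics"],c["position"],c["rotation"],[k for k in c])
print(arm.get_obs())
E
```

```text
pics
top [[379.68730441   0.         281.03837403]
 [  0.         379.68730441 209.77828106]
 [  0.           0.           1.        ]] [ 0.48329736 -0.01347932  0.92042284] [  8.47537341   2.07005758 -91.50846677] ['image', 'z_map', 'intrinsics', 'position', 'rotation']
scene [[448.6970081    0.         268.74935594]
 [  0.         448.6970081  202.65898966]
 [  0.           0.           1.        ]] [ 0.07045269 -0.43505756  0.602354  ] [ 52.70541893  -0.52994254 -50.7154713 ] ['image', 'z_map', 'intrinsics', 'position', 'rotation']
{'clock': 0.1, 'q': array([69.50019101, 22.86833026,  2.5820943 , 88.10597512, -1.07409631,
       69.15173756, -2.90414179]), 'joint_vel': array([ 0.03364346, -0.18149187, -0.00202805, -0.27299321, -0.06647783,
        0.09992669,  0.04080738]), 'effort': array([ 3.65292006e-03, -4.76260042e+01,  1.37008265e+00, -2.54948187e+01,
        1.19818686e-02,  4.97209563e-03, -1.30957483e-05]), 'ee_pos': array([ 0.1662027 , -0.62775537,  0.20536829]), 'orientation': array([-1.79898287e+02,  5.22891268e-03,  1.48321984e+01]), 'ft_force': array([-0.01108195,  0.48224532, -0.44990709]), 'torque': array([-0.03456023,  0.02200304,  0.0245144 ]), 'grasp_force': 0.0, 'opening': 0.08527289728083022}
```

View pics/top0.png

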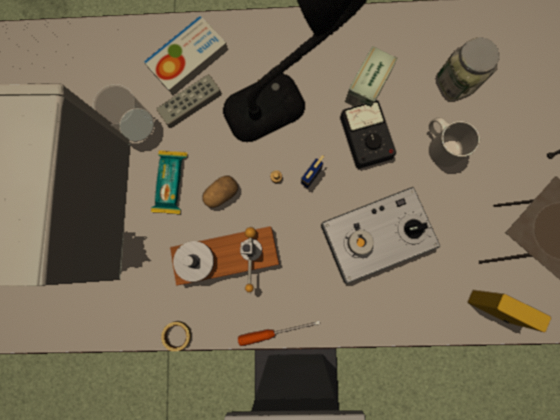

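View pics/scene0.png

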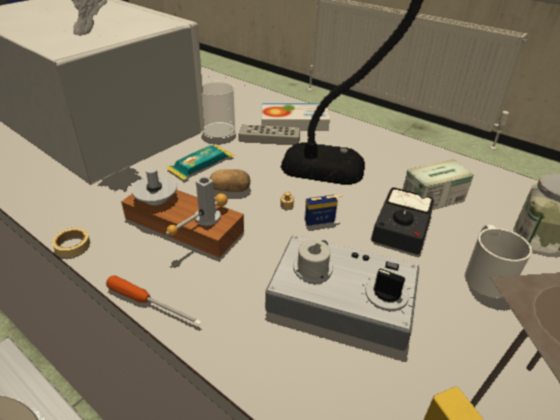

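The top view shows the block with the rotor post (250,248), its large ball (250,232), small ball (249,288) and the table (193,262). The drive has its hub at (360,240) and its knob at (414,229). The scene view agrees. I'll enlarge the details next.

```bash
cat > h.py <<'E'
import numpy as np,cv2
from scipy.spatial.transform import Rotation as R
def load(f):
    c=dict(np.load(f)); return c
def rot(c): return R.from_euler('xyz',c['rotation'],degrees=True).as_matrix()
def cloud(c):
    K=c['intrinsics'];z=c['z_map'];v,u=np.mgrid[:z.shape[0],:z.shape[1]]
    p=np.stack([(u-K[0,2])/K[0,0]*z,-(v-K[1,2])/K[1,1]*z,-z],-1)
    return p@rot(c).T+c['position']
def ray(c,u,v,h):
    K=c['intrinsics'];d=rot(c)@np.array([(u-K[0,2])/K[0,0],-(v-K[1,2])/K[1,1],-1])
    return c['position']+d*(h-c['position'][2])/d[2]
def proj(c,P):
    K=c['intrinsics'];q=(np.atleast_2d(P)-c['position'])@rot(c)
    return np.c_[K[0,2]+K[0,0]*q[:,0]/-q[:,2],K[1,2]-K[1,1]*q[:,1]/-q[:,2]]
E
python3 - <<'E'
from h import *
t=load('top0.npz');s=load('scene0.npz')
a=cv2.resize(t['image'][180:300,160:280],(400,400),interpolation=cv2.INTER_CUBIC)
b=cv2.resize(t['image'][175:295,320:440],(400,400),interpolation=cv2.INTER_CUBIC)
cv2.imwrite('pics/a.png',np.hstack([a,b])[:,:,::-1])
a=cv2.resize(s['image'][150:270,110:250],(400,343),interpolation=cv2.INTER_CUBIC)
b=cv2.resize(s['image'][225:345,270:410],(400,343),interpolation=cv2.INTER_CUBIC)
cv2.imwrite('pics/b.png',np.hstack([a,b])[:,:,::-1])
for c in(t,s):
    P=cloud(c)
    for nm,lo,hi,xr in(("panel",.055,.062,0),("hubrim",.096,.104,0),("knob",.095,.106,0),("wood",.042,.048,0),("table",.065,.075,0),("tpost",.110,.118,0),("posttop",.12,.16,0)):
        m=(P[...,2]>lo)&(P[...,2]<hi)&(P[...,0]>.25)&(P[...,0]<.65)&(P[...,1]>-.45)&(P[...,1]<.3)
        n,l,st,ce=cv2.connectedComponentsWithStats(m.astype('u1'))
        for i in range(1,n):
            if st[i,4]>12: 
                Q=P[l==i]; (cx,cy),(w,h),an=cv2.minAreaRect(Q[:,:2].astype('f4'))
                print(nm,st[i,4],np.round(ce[i]),np.round([cx,cy,w,h],4),round(an,1),'z',np.round(np.median(Q[:,2]),4),'mean',np.round(Q.mean(0),4))
E
```

```text
panel 4715 [380. 234.] [ 0.5508 -0.2092  0.147   0.2276] 19.9 z 0.0577 mean [ 0.55   -0.2063  0.0578]
panel 23 [482. 296.] [ 0.4077 -0.4192  0.0023  0.0275] 60.3 z 0.0588 mean [ 0.4079 -0.4193  0.0587]
hubrim 126 [418. 227.] [ 0.5606 -0.28    0.0139  0.0408] 10.8 z 0.1009 mean [ 0.5603 -0.2797  0.1009]
hubrim 371 [362. 242.] [ 0.5324 -0.1579  0.05    0.0495] 88.1 z 0.0993 mean [ 0.5319 -0.1578  0.0994]
hubrim 32 [492. 299.] [ 0.4049 -0.4183  0.0064  0.0345] 69.2 z 0.1014 mean [ 0.405  -0.4183  0.1006]
knob 130 [418. 227.] [ 0.5606 -0.28    0.0139  0.0408] 10.8 z 0.1009 mean [ 0.5603 -0.2795  0.101 ]
knob 375 [361. 242.] [ 0.5324 -0.1579  0.05    0.0495] 88.1 z 0.0993 mean [ 0.5319 -0.1577  0.0993]
knob 14 [193. 261.] [0.5015 0.2056 0.006  0.0193] 86.5 z 0.1006 mean [0.5007 0.205  0.1008]
knob 48 [492. 299.] [ 0.405  -0.4182  0.0067  0.0345] 69.2 z 0.1015 mean [ 0.4051 -0.4183  0.1007]
wood 50 [214. 199.] [0.6443 0.17   0.0114 0.0386] 0.0 z 0.0443 mean [0.6459 0.1712 0.0442]
wood 661 [265. 249.] [0.5295 0.0618 0.0901 0.0618] 9.7 z 0.0445 mean [0.5257 0.0531 0.0445]
wood 1270 [227. 254
[... 2945 characters left out ...]
0845 0.07  ]
table 177 [311. 271.] [ 0.5205 -0.1637  0.0388  0.0597] 24.2 z 0.0687 mean [ 0.5167 -0.1664  0.0691]
table 320 [386. 294.] [ 0.5532 -0.2855  0.0366  0.0651] 34.5 z 0.0714 mean [ 0.5498 -0.2835  0.0702]
tpost 74 [151. 170.] [0.5015 0.2134 0.0215 0.0204] 23.0 z 0.1151 mean [0.5009 0.2123 0.1144]
tpost 62 [205. 191.] [0.5207 0.0812 0.0172 0.0319] 48.2 z 0.1136 mean [0.52   0.0806 0.114 ]
tpost 53 [433. 413.] [ 0.387  -0.418   0.0183  0.0023] 57.6 z 0.1151 mean [ 0.3869 -0.4183  0.1145]
posttop 187 [204. 183.] [0.5249 0.0863 0.026  0.0249] 89.0 z 0.1319 mean [0.522  0.0828 0.13  ]
posttop 1047 [451. 405.] [ 0.3977 -0.4329  0.0362  0.0364] 59.8 z 0.1353 mean [ 0.3961 -0.4305  0.1342]
```

View pics/a.png

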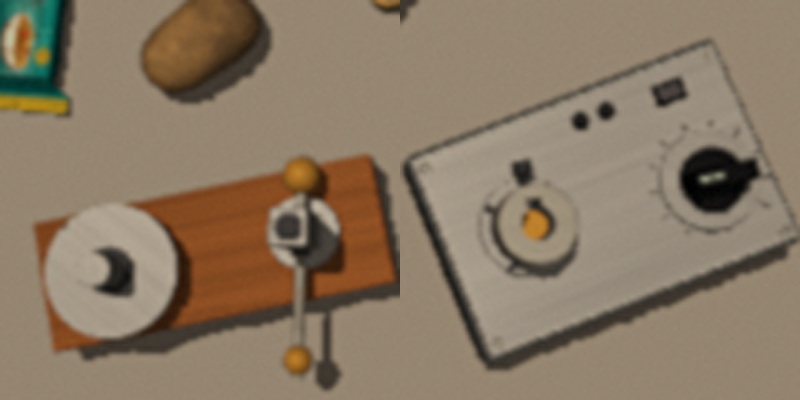

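View pics/b.png

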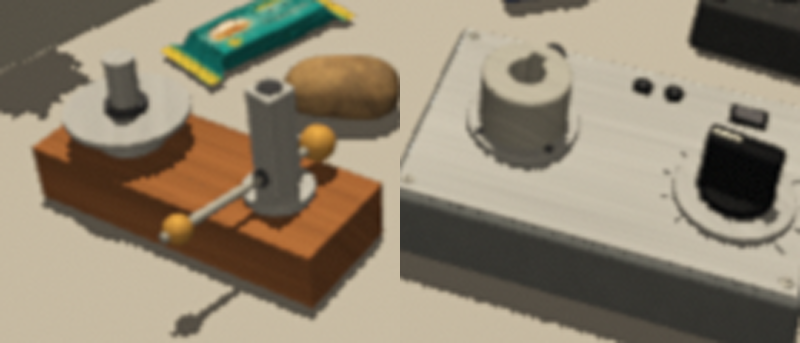

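```bash
python3 - <<'E'
from h import *
t=load('top0.npz');s=load('scene0.npz')
P=cloud(t);Q=cloud(s)
print('yellow',[np.round(P[v,u],3) for u,v in((480,300),(510,308),(540,320),(475,295),(545,325))])
print('brown',[np.round(P[v,u],3) for u,v in((510,232),(530,210),(550,240),(555,190),(510,204),(500,259))])
for n,C in(('t',P),('s',Q)):
    m=(C[...,1]<-.38)&(C[...,2]>.02)&(C[...,0]>.15); X=C[m]
    H,e,f=np.histogram2d(X[:,0],X[:,1],bins=[np.arange(.15,.9,.05),np.arange(-.85,-.37,.05)])
    Z=np.zeros_like(H)
    for i in range(H.shape[0]):
        for j in range(H.shape[1]):
            k=(X[:,0]>=e[i])&(X[:,0]<e[i+1])&(X[:,1]>=f[j])&(X[:,1]<f[j+1]); Z[i,j]=X[k,2].max() if k.any() else 0
    print(n,'cols y',np.round(f[:-1],2));print(np.c_[np.round(e[:-1],2),np.round(Z,2)])
# colours
def blob(c,x0,x1,y0,y1,h,kind):
    im=cv2.cvtColor(c['image'][y0:y1,x0:x1],cv2.COLOR_RGB2HSV).astype(int)
    if kind=='ball': m=(im[...,0]>12)&(im[...,0]<25)&(im[...,1]>150)&(im[...,2]>110)
    else: m=im[...,2]<60
    n,l,st,ce=cv2.connectedComponentsWithStats(m.astype('u1'))
    for i in range(1,n):
        if st[i,4]>5: print(kind,st[i,4],ce[i]+[x0,y0],np.round(ray(c,*(ce[i]+[x0,y0]),h),4))
blob(t,235,268,220,300,.067,'ball');blob(s,160,235,185,240,.067,'ball')
print('screw top',ray(t,356.6,226,.082),'scene',ray(s,270+155/400*140,225+50/343*120,.082))
print('keyway top',ray(t,320+(537-400)/3.333,175+203/3.333,.1),'scene',ray(s,270+120/400*140,225+72/343*120,.1))
print('rotor post centre from block', )
K=np.array([.5605,-.2803,.102])
print('knob centre px',proj(t,K),proj(s,K))
for c,x0,x1,y0,y1 in((t,400,432,215,240),(s,370,405,265,290)):
    m=(c['image'][y0:y1,x0:x1].astype(int).min(-1)>110); D=cloud(c)[y0:y1,x0:x1]; m&=D[...,2]>.09
    v,u=np.nonzero(m); print('white',len(u),np.round(D[m].mean(0),4) if len(u) else '')
E
```

```text
yellow [array([ 0.4  , -0.415,  0.057]), array([ 0.391, -0.436,  0.134]), array([ 0.367, -0.49 ,  0.135]), array([ 0.408, -0.421,  0.021]), array([ 0.357, -0.498,  0.135])]
brown [array([ 0.536, -0.415,  0.202]), array([ 0.576, -0.456,  0.202]), array([ 0.519, -0.485,  0.202]), array([ 0.612, -0.507,  0.202]), array([ 0.608, -0.495,  0.071]), array([ 0.487, -0.452,  0.085])]
t cols y [-0.85 -0.8  -0.75 -0.7  -0.65 -0.6  -0.55 -0.5  -0.45]
[[0.15 0.   0.   0.   0.   0.   0.   0.   0.   0.  ]
 [0.2  0.   0.   0.   0.   0.   0.   0.   0.   0.  ]
 [0.25 0.   0.   0.   0.   0.   0.   0.   0.   0.  ]
 [0.3  0.   0.   0.   0.   0.   0.   0.13 0.14 0.  ]
 [0.35 0.   0.   0.   0.   0.   0.   0.14 0.14 0.14]
 [0.4  0.   0.   0.   0.   0.   0.   0.   0.2  0.14]
 [0.45 0.   0.   0.   0.   0.   0.   0.   0.21 0.2 ]
 [0.5  0.   0.   0.   0.   0.   0.   0.2  0.21 0.21]
 [0.55 0.   0.   0.   0.   0.   0.   0.21 0.21 0.2 ]
 [0.6  0.   0.   0.   0.   0.   0.   0.2  0.2  0.  ]
 [0.65 0.   0.   0.   0.   0.   0.   0.   0.   0.  ]
 [0.7  0.   0.   0.   0.   0.04 0.   0.   0.   0.1 ]
 [0.75 0.   0.   0.  
[... 1141 characters left out ...]
0.91492537 208.21044776] [0.4949 0.125  0.067 ]
ball 88 [220.75       198.19318182] [0.5676 0.0888 0.067 ]
ball 9 [217.33333333 206.11111111] [0.5448 0.0758 0.067 ]
ball 493 [219.07910751 226.18661258] [0.5037 0.031  0.067 ]
ball 75 [190.66666667 224.44      ] [0.4736 0.0746 0.067 ]
ball 72 [171.56944444 228.38888889] [0.4436 0.0931 0.067 ]
screw top [ 0.56765017 -0.15208755  0.082     ] scene [ 0.57618918 -0.15069698  0.082     ]
keyway top [ 0.54420362 -0.15753183  0.1       ] scene [ 0.5304467  -0.15553602  0.1       ]
rotor post centre from block
knob centre px [[418.56675006 226.5455186 ]] [[390.68772315 274.98012696]]
white 3 [ 0.5082 -0.0971  0.6472]
white 17 [ 0.5308 -0.278   0.1316]
```

The white pointer is left of the knob centre (712,177 in the crop), so it points to +y at a yaw of about 100°. The hub screw and keyway are at a yaw of about 9°, and the rotor is at about -1.5°. A tall plate (z 0.2) and a yellow box (z 0.135) stand between the start and the drive, so I'll pass above them.

```bash
cat >> h.py <<'E'
def go(x,y,z,yaw):
    from station import arm
    o=arm.get_obs();M=R.from_euler('xyz',o['orientation'],degrees=True).as_matrix()
    d=M.T@(np.array([x,y,z])-o['ee_pos'])*1000
    a=(-(yaw-o['orientation'][2])+180)%360-180
    print('shift',np.round(d,1),'turn',round(np.radians(a),3))
def st():
    from station import arm
    o=arm.get_obs();print({k:np.round(o[k],3) for k in('clock','q','ee_pos','orientation','ft_force','torque','grasp_force','opening')})
E
python3 -c "
from h import *
go(.5605,-.2803,.3,100);go(.5605,-.2803,.077,100)"
```

```text
shift [ 470.1 -235.1  -94.3] turn -1.486
shift [ 470.1 -234.7  128.7] turn -1.486
```

>>> servo_tool --moves '[0, 0, -45, 0, 20, -10, -90, -0.1, 60, -30, -95, -0.22, 105, -52, -95, -0.36, 149, -74, -95, -0.5, 193, -96, -95, -0.64, 237, -118, -95, -0.78, 281, -140, -95, -0.92, 325, -162, -95, -1.06, 369, -184, -95, -1.2, 413, -206, -95, -1.34, 455, -228, -95, -1.48]' --gripper 0.6

```text
clock: 1.3
ee_pos: [0.549, -0.2898, 0.3009]
orientation: [-180.0, -0.0, 100.0]
ft_force: [0.8, -0.1, -0.2]
opening: 0.0513
grasp_force: 0.0
```

```bash
python3 -c "
from h import *
st();go(.5605,-.2803,.16,100);go(.5605,-.2803,.077,100)"
```

```text
{'clock': np.float64(1.3), 'q': array([ 41.755,  18.03 , -23.571,  83.868,   7.231,  79.627,  27.881]), 'ee_pos': array([ 0.549, -0.29 ,  0.301]), 'orientation': array([-1.79977e+02, -1.10000e-02,  9.99690e+01]), 'ft_force': array([ 0.781, -0.148, -0.181]), 'torque': array([ 0.02 , -0.057,  0.017]), 'grasp_force': np.float64(0.0), 'opening': np.float64(0.051)}
shift [  7.3  13.1 140.9] turn -0.001
shift [  7.3  13.1 223.9] turn -0.001
```

>>> servo_tool --moves '[7, 13, 45, 0, 7, 13, 90, 0, 7, 13, 135, 0, 7, 13, 170, 0, 7, 13, 195, 0, 7, 13, 215, 0, 7, 13, 222, 0, 7, 13, 222, 0]'

```text
clock: 2.1
ee_pos: [0.5586, -0.2821, 0.0781]
orientation: [-179.9, -0.1, 99.6]
ft_force: [-0.3, -0.3, -0.1]
opening: 0.0516
grasp_force: 0.0
```

```bash
python3 -c "
from h import *
st()"
```

```text
{'clock': np.float64(2.1), 'q': array([ 39.414,  28.552, -22.076,  98.265,  12.536,  55.77 ,  22.28 ]), 'ee_pos': array([ 0.559, -0.282,  0.078]), 'orientation': array([-1.79878e+02, -8.10000e-02,  9.96310e+01]), 'ft_force': array([-0.257, -0.311, -0.113]), 'torque': array([-0.015, -0.007, -0.015]), 'grasp_force': np.float64(0.0), 'opening': np.float64(0.052)}
```

>>> servo_tool --moves '[0, 0, 0, 0, 0, 0, 0, 0, 0, 0, 0, 0, 0, 0, 0, 0, 0, 0, 0, 0]' --gripper 0

```text
clock: 2.6
ee_pos: [0.5597, -0.2825, 0.0798]
orientation: [180.0, 0.0, 99.6]
ft_force: [-0.4, -0.4, -1.2]
opening: 0.0002
grasp_force: 0.0
```

```bash
python3 -c "
from h import *
st()"
```

```text
{'clock': np.float64(2.6), 'q': array([ 39.419,  28.446, -22.099,  98.194,  12.537,  55.753,  22.276]), 'ee_pos': array([ 0.56 , -0.283,  0.08 ]), 'orientation': array([1.79968e+02, 3.40000e-02, 9.96290e+01]), 'ft_force': array([-0.401, -0.403, -1.164]), 'torque': array([-0.026,  0.024, -0.037]), 'grasp_force': np.float64(0.0), 'opening': np.float64(0.0)}
```

```bash
python3 - <<'E'
from station import arm
from h import *
c=arm.capture('scene');np.savez('s1.npz',**c);t=arm.capture('top');np.savez('t1.npz',**t)
a=cv2.resize(c['image'][180:330,290:490],(533,400),interpolation=cv2.INTER_CUBIC)
b=cv2.resize(t['image'][170:290,380:460],(267,400),interpolation=cv2.INTER_CUBIC)
cv2.imwrite('pics/c.png',np.hstack([a,b])[:,:,::-1]);st()
E
```

```text
{'clock': np.float64(2.7), 'q': array([ 39.418,  28.463, -22.093,  98.206,  12.538,  55.751,  22.278]), 'ee_pos': array([ 0.56 , -0.283,  0.08 ]), 'orientation': array([1.7999e+02, 1.9000e-02, 9.9630e+01]), 'ft_force': array([-0.297,  0.434,  0.88 ]), 'torque': array([-0.027, -0.022, -0.014]), 'grasp_force': np.float64(0.0), 'opening': np.float64(-0.0)}
```

View pics/c.png

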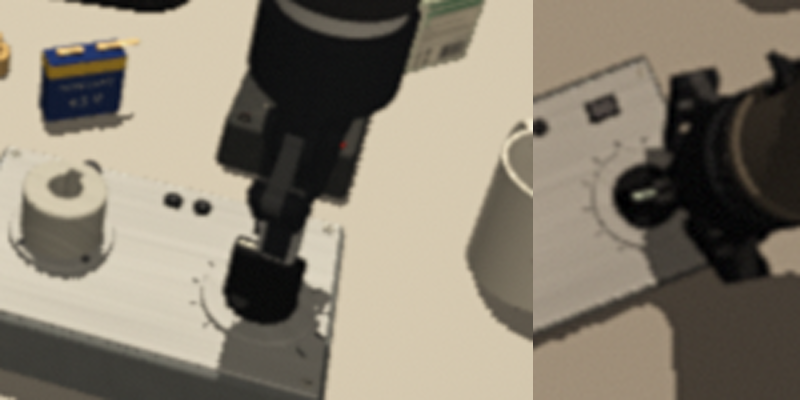

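The fingers shut on nothing. In the crop they seem to end at the knob's far top edge (280,245). I'll measure their depth.

```bash
python3 - <<'E'
from h import *
s=load('s1.npz');P=cloud(s)
for cx,cy in((265,170),(272,200),(280,220),(283,235),(284,245),(285,252),(265,245),(265,260),(265,280),(240,240),(298,262)):
    u,v=290+cx/2.667,180+cy/2.667;print(cx,cy,np.round(P[int(v),int(u)],4))
print(proj(s,[.56,-.283,.08]))
P0=cloud(load('scene0.npz'))
m=(P0[...,2]>.075)&(P0[...,2]<.11)&(np.hypot(P0[...,0]-.5605,P0[...,1]+.2803)<.03)
X=P0[m];print(X.min(0),X.max(0))
E
```

```text
265 170 [ 0.5443 -0.2721  0.1744]
272 200 [ 0.5023 -0.2925  0.1964]
280 220 [ 0.5141 -0.2951  0.1745]
283 235 [ 0.5494 -0.2889  0.1314]
284 245 [ 0.5503 -0.2897  0.125 ]
285 252 [ 0.5481 -0.2915  0.1216]
265 245 [ 0.5472 -0.2806  0.1214]
265 260 [ 0.5556 -0.2801  0.1014]
265 280 [ 0.5562 -0.2825  0.0871]
240 240 [ 0.5587 -0.2611  0.1037]
298 262 [ 0.5633 -0.2957  0.1035]
[[389.65422435 285.88352616]]
[ 0.55002492 -0.30094346  0.07504804] [ 0.57058731 -0.25983749  0.10419065]
```

>>> servo_tool --moves '[0, 0, -40, 0, 0, 0, -80, 0, 0, 0, -80, 0, 0, 0, -80, 0]'

```text
clock: 3.1
ee_pos: [0.5601, -0.2827, 0.1605]
orientation: [179.9, 0.1, 99.6]
ft_force: [-0.1, 0.9, -0.5]
opening: -0.0
grasp_force: 0.0
```

```bash
python3 - <<'E'
from station import arm
from h import *
st()
c=arm.capture('scene');np.savez('s2.npz',**c);P=cloud(c)
X=P[(np.hypot(P[...,0]-.56,P[...,1]+.283)<.03)&(P[...,2]>.11)&(P[...,2]<.3)]
for z in np.arange(.11,.25,.01):
    Y=X[(X[:,2]>z)&(X[:,2]<z+.01)]
    if len(Y): print(round(z,2),len(Y),np.round(Y[:,:2].min(0),3),np.round(Y[:,:2].max(0),3),round(Y[:,2].min(),4))
cv2.imwrite('pics/d.png',cv2.resize(c['image'][130:330,290:490],(600,600),interpolation=cv2.INTER_CUBIC)[:,:,::-1])
E
```

```text
{'clock': np.float64(3.1), 'q': array([ 40.32 ,  23.8  , -23.147,  93.963,  10.185,  64.184,  24.135]), 'ee_pos': array([ 0.56 , -0.283,  0.16 ]), 'orientation': array([1.79896e+02, 9.30000e-02, 9.96300e+01]), 'ft_force': array([-0.115,  0.908, -0.51 ]), 'torque': array([-0.006,  0.023,  0.006]), 'grasp_force': np.float64(0.0), 'opening': np.float64(-0.0)}
0.18 23 [ 0.553 -0.294] [ 0.559 -0.276] 0.1855
0.19 76 [ 0.546 -0.295] [ 0.57  -0.274] 0.19
0.2 98 [ 0.546 -0.295] [ 0.569 -0.274] 0.2
0.21 84 [ 0.545 -0.295] [ 0.57  -0.273] 0.21
0.22 5 [ 0.548 -0.298] [ 0.573 -0.284] 0.22
0.23 57 [ 0.53  -0.301] [ 0.57 -0.28] 0.2305
0.24 23 [ 0.537 -0.301] [ 0.553 -0.294] 0.24
0.25 86 [ 0.542 -0.303] [ 0.581 -0.269] 0.2504
```

View pics/d.png

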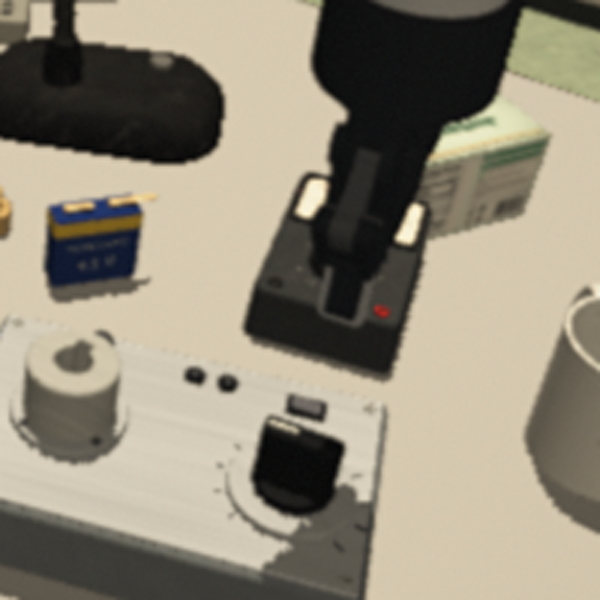

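The fingertips are actually about 25 mm higher than the reported TCP (0.185 against 0.160), so I'll correct for that from now on. The knob hasn't been touched, and its pointer is at the left end (285,425).

>>> servo_tool --moves '[0, 0, 0, 0, 0, 0, 0, 0, -2, 1, 30, 0, -2, 1, 60, 0, -2, 1, 85, 0, -2, 1, 100, 0, -2, 1, 107, 0, -2, 1, 107, 0]' --gripper 0.5

```text
clock: 3.95
ee_pos: [0.5604, -0.284, 0.0515]
orientation: [-179.9, -0.1, 99.6]
ft_force: [-0.0, 0.2, -0.0]
opening: 0.0428
grasp_force: 0.0
```

>>> servo_tool --moves '[0, 0, 0, 0, 0, 0, 0, 0, 0, 0, 0, 0, 0, 0, 0, 0, 0, 0, 0, 0]' --gripper 0

```text
clock: 4.45
ee_pos: [0.5611, -0.2849, 0.0539]
orientation: [180.0, 0.1, 99.6]
ft_force: [-2.5, -0.1, 5.6]
opening: 0.0125
grasp_force: 59.9
```

```bash
python3 -c "
from h import *
st()"
```

```text
{'clock': np.float64(4.45), 'q': array([ 39.116,  30.342, -21.636,  98.946,  13.522,  53.207,  21.637]), 'ee_pos': array([ 0.561, -0.285,  0.054]), 'orientation': array([1.79968e+02, 8.40000e-02, 9.96010e+01]), 'ft_force': array([-2.511, -0.052,  5.59 ]), 'torque': array([ 0.115,  0.571, -0.038]), 'grasp_force': np.float64(59.913), 'opening': np.float64(0.013)}
```

>>> servo_tool --moves '[0, 0.4, 0, -0.1, 0.1, 0.8, 0, -0.2, 0.2, 1.2, 0, -0.3, 0.3, 1.6, 0, -0.4, 0.5, 1.9, 0, -0.5, 0.5, 1.9, 0, -0.5]'

```text
clock: 5.05
ee_pos: [0.5637, -0.2836, 0.0539]
orientation: [179.9, 0.1, 128.3]
ft_force: [-1.4, 0.1, 5.2]
opening: 0.0128
grasp_force: 59.9
```

```bash
python3 -c "
from h import *
st()"
```

```text
{'clock': np.float64(5.05), 'q': array([ 43.697,  31.502, -28.227,  98.605,  17.732,  54.213,  46.895]), 'ee_pos': array([ 0.564, -0.284,  0.054]), 'orientation': array([1.79920e+02, 1.18000e-01, 1.28346e+02]), 'ft_force': array([-1.352,  0.123,  5.232]), 'torque': array([0.213, 0.294, 0.015]), 'grasp_force': np.float64(59.909), 'opening': np.float64(0.013)}
```

>>> servo_tool --moves '[0, 0.4, 0, -0.1, 0.1, 0.8, 0, -0.2, 0.2, 1.2, 0, -0.3, 0.3, 1.6, 0, -0.4, 0.4, 1.7, 0, -0.45, 0.4, 1.7, 0, -0.45]'

```text
clock: 5.65
ee_pos: [0.5653, -0.2815, 0.054]
orientation: [179.9, 0.2, 154.1]
ft_force: [-0.8, 1.8, 5.1]
opening: 0.0126
grasp_force: 59.9
```

```bash
python3 -c "
from h import *
st()"
```

```text
{'clock': np.float64(5.65), 'q': array([ 47.625,  32.746, -34.091,  98.433,  21.567,  55.31 ,  69.448]), 'ee_pos': array([ 0.565, -0.282,  0.054]), 'orientation': array([1.79919e+02, 1.69000e-01, 1.54095e+02]), 'ft_force': array([-0.825,  1.832,  5.073]), 'torque': array([0.378, 0.131, 0.11 ]), 'grasp_force': np.float64(59.87), 'opening': np.float64(0.013)}
```

>>> servo_tool --moves '[0, 0.1, 0, -0.03, 0, 0.2, 0, -0.06, 0, 0.4, 0, -0.1, 0, 0.4, 0, -0.1]'

```text
clock: 6.05
ee_pos: [0.5662, -0.2819, 0.0541]
orientation: [179.9, 0.3, 159.6]
ft_force: [1.1, 1.5, 6.1]
opening: 0.0131
grasp_force: 85.1
```

```bash
python3 -c "
from h import *
st()"
```

```text
{'clock': np.float64(6.05), 'q': array([ 48.488,  33.063, -35.317,  98.356,  22.382,  55.502,  74.313]), 'ee_pos': array([ 0.566, -0.282,  0.054]), 'orientation': array([179.893,   0.269, 159.562]), 'ft_force': array([1.126, 1.461, 6.051]), 'torque': array([ 0.291, -0.311, -1.109]), 'grasp_force': np.float64(85.065), 'opening': np.float64(0.013)}
```

>>> servo_tool --moves '[0, 0, 0, 0, 0, 0, 0, 0, 0, 0, -20, 0, 0, 0, -60, 0, 0, 0, -105, 0, 0, 0, -146, 0]' --gripper 0.5

```text
clock: 6.65
ee_pos: [0.5633, -0.2817, 0.1995]
orientation: [-180.0, -0.0, 159.8]
ft_force: [0.6, -0.6, -0.0]
opening: 0.0427
grasp_force: 0.0
```

```bash
python3 - <<'E'
from station import arm
from h import *
st();go(.525,.087,.2,178.5)
c=arm.capture('scene');np.savez('s3.npz',**c)
P=cloud(c);m=(P[...,2]>.094)&(P[...,2]<.106)&(np.hypot(P[...,0]-.5605,P[...,1]+.2803)<.03)
print(m.sum(),cv2.minAreaRect(P[m][:,:2].astype('f4')))
cv2.imwrite('pics/e.png',cv2.resize(c['image'][215:355,260:430],(728,600),interpolation=cv2.INTER_CUBIC)[:,:,::-1])
E
```

```text
{'clock': np.float64(6.65), 'q': array([ 51.119,  24.828, -38.674,  90.568,  16.216,  70.373,  79.371]), 'ee_pos': array([ 0.563, -0.282,  0.2  ]), 'orientation': array([-1.79957e+02, -4.80000e-02,  1.59842e+02]), 'ft_force': array([ 0.61 , -0.647, -0.025]), 'torque': array([-0.059, -0.01 ,  0.026]), 'grasp_force': np.float64(0.0), 'opening': np.float64(0.043)}
shift [163.  332.9  -0.6] turn -0.326
247 ((0.560589075088501, -0.2798021137714386), (0.015071804635226727, 0.041915323585271835), 64.61900329589844)
```

View pics/e.png

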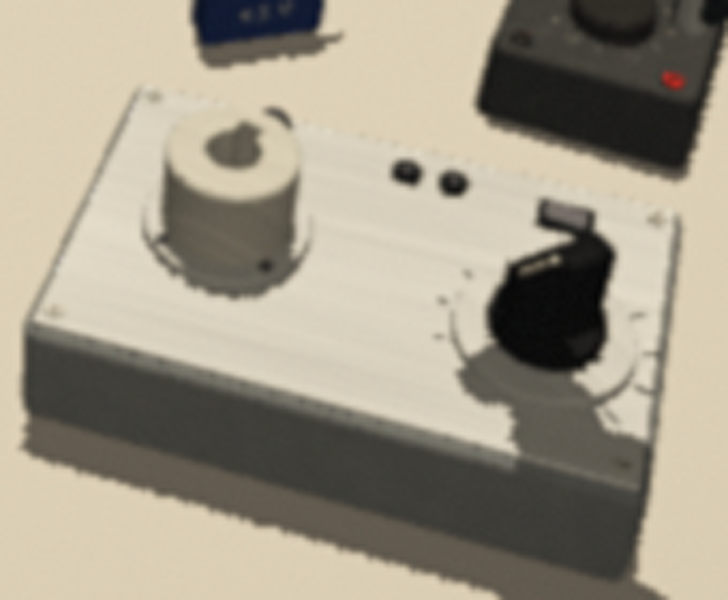

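The knob is now at yaw 154.6°, which is 135° relative to the drive, with the pointer at front-left: on the off stop. The keyway tip is at crop (262,126) and the screw at (280,115). Next is the rotor.

```bash
python3 - <<'E'
from h import *
s=load('s3.npz');h=np.array([.5322,-.1577])
for n,u,v,z in(('key',262,126,.1),('screwtop',278,108,.089),('screw',282,117,.082)):
    p=ray(s,260+u/4.282,215+v/4.286,z)[:2]-h;print(n,p,np.degrees(np.arctan2(p[1],p[0])))
t=load('top0.npz')
im=cv2.cvtColor(t['image'],cv2.COLOR_RGB2GRAY)
for c,z in((t,.082),(s,.082)):
    P=cloud(c);g=cv2.cvtColor(c['image'],cv2.COLOR_RGB2GRAY)
    d=P[...,:2]-h;r=np.hypot(d[...,0],d[...,1])
    m=(P[...,2]>.07)&(P[...,2]<.094)&(r>.03)&(r<.048);X=d[m];print(m.sum(),X.mean(0),np.degrees(np.arctan2(X[:,1].mean(),X[:,0].mean())))
    m=(r<.02)&(r>.0115)&(P[...,2]<.097)&(P[...,2]>.04);X=d[m];print('kw',m.sum(),np.round(X.mean(0),4) if len(X) else 0)
E
```

```text
key [ 0.01936131 -0.00153782] -4.5413236869851445
screwtop [0.04276136 0.00551825] 7.35323670070559
screw [0.04617579 0.00515534] 6.370460208557862
31 [0.03687938 0.00631158] 9.711582923673342
kw 27 [ 0.0118 -0.0033]
18 [0.04084231 0.00487519] 6.8069751495122865
kw 81 [0.0129 0.0066]
```

>>> servo_tool --moves '[20, 42, 0, -0.04, 40, 84, 0, -0.08, 60, 126, 0, -0.12, 80, 168, 0, -0.16, 100, 210, 0, -0.2, 120, 252, 0, -0.24, 140, 294, 0, -0.28, 163, 333, 0, -0.326, 163, 333, 0, -0.326, 163, 333, 40, -0.326, 163, 333, 40, -0.326]' --gripper 0.8

```text
clock: 7.8
ee_pos: [0.5221, 0.0853, 0.154]
orientation: [-179.8, -0.5, 178.5]
ft_force: [0.2, -1.1, 0.1]
opening: 0.0684
grasp_force: 0.0
```

```bash
python3 - <<'E'
from h import *
st();go(.525,.087,.063,178.5)
E
```

```text
{'clock': np.float64(7.8), 'q': array([ 27.954,  19.413, -50.742, 106.637,  16.824,  62.392,  59.271]), 'ee_pos': array([0.522, 0.085, 0.154]), 'orientation': array([-179.84 ,   -0.519,  178.526]), 'ft_force': array([ 0.221, -1.149,  0.115]), 'torque': array([-0.049,  0.036, -0.007]), 'grasp_force': np.float64(0.0), 'opening': np.float64(0.068)}
shift [-3.7  2.  91. ] turn 0.0
```

>>> servo_tool --moves '[0, 0, 0, 0, 0, 0, 25, 0, 0, 0, 50, 0, 0, 0, 75, 0, 0, 0, 90, 0, 0, 0, 96, 0, 0, 0, 96, 0, 0, 0, 96, 0]'

```text
clock: 8.6
ee_pos: [0.527, 0.0874, 0.0634]
orientation: [180.0, 0.1, 178.5]
ft_force: [0.0, 0.6, 0.2]
opening: 0.0684
grasp_force: 0.0
```

>>> servo_tool --moves '[0, 0, 0, 0, 0, 0, 0, 0, 0, 0, 0, 0, 0, 0, 0, 0, 0, 0, 0, 0]' --gripper 0

```text
clock: 9.1
ee_pos: [0.5263, 0.0873, 0.0628]
orientation: [-180.0, 0.0, 178.5]
ft_force: [-0.1, -0.7, 5.1]
opening: 0.0236
grasp_force: 59.0
```

```bash
python3 - <<'E'
from h import *
st()
E
```

```text
{'clock': np.float64(9.1), 'q': array([ 23.805,  26.261, -47.054, 111.38 ,  24.108,  52.547,  53.131]), 'ee_pos': array([0.526, 0.087, 0.063]), 'orientation': array([-1.79994e+02,  4.70000e-02,  1.78470e+02]), 'ft_force': array([-0.112, -0.685,  5.088]), 'torque': array([-0.094,  0.144, -0.015]), 'grasp_force': np.float64(59.037), 'opening': np.float64(0.024)}
```

>>> servo_tool --moves '[0, 0, -10, 0, 0, 0, -30, 0, 0, 0, -55, 0, 0, 0, -80, 0, 0, 0, -105, 0, 0, 0, -105, 0, 0, 0, -105, 0]'

```text
clock: 9.8
ee_pos: [0.5256, 0.0868, 0.167]
orientation: [-180.0, -0.0, 178.5]
ft_force: [-1.2, -0.5, -3.8]
opening: 0.0235
grasp_force: 59.4
```

```bash
python3 - <<'E'
from h import *
from station import arm
st()
c=arm.capture('scene');np.savez('s4.npz',**c);t=arm.capture('top');np.savez('t4.npz',**t)
cv2.imwrite('pics/f.png',np.hstack([cv2.resize(c['image'][80:240,120:280],(400,400)),cv2.resize(t['image'][190:310,190:310],(400,400))])[:,:,::-1])
E
```

```text
{'clock': np.float64(9.8), 'q': array([ 28.471,  18.65 , -51.299, 105.742,  16.253,  63.316,  59.685]), 'ee_pos': array([0.526, 0.087, 0.167]), 'orientation': array([-1.79963e+02, -1.10000e-02,  1.78462e+02]), 'ft_force': array([-1.163, -0.503, -3.848]), 'torque': array([ 0.029,  0.01 , -0.008]), 'grasp_force': np.float64(59.368), 'opening': np.float64(0.024)}
```

View pics/f.png

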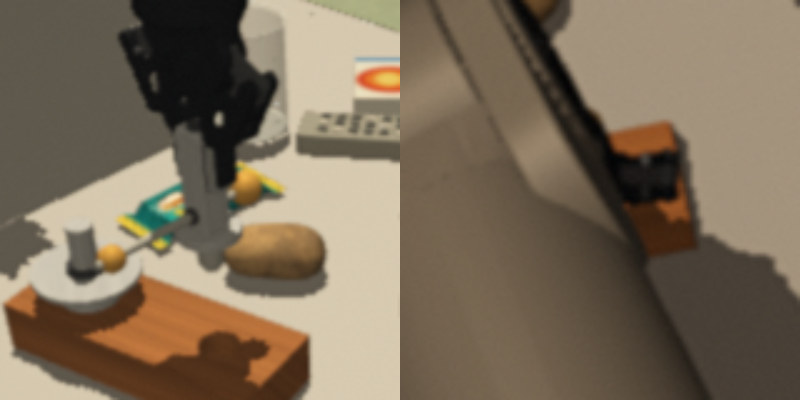

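The rotor is lifted clean of the block and hangs upright. I'll measure its pose in the gripper.

```bash
python3 - <<'E'
from h import *
from scipy.optimize import least_squares as ls
s=load('s4.npz');P=cloud(s);s0=load('scene0.npz');P0=cloud(s0)
def sph(P,c,r):
    c=np.array(c)
    for _ in range(5):
        X=P[np.linalg.norm(P-c,axis=-1)<r+.004]; c=ls(lambda q:np.linalg.norm(X-q,axis=1)-r,c,loss='soft_l1',f_scale=.001).x
    return len(X),c
def cyl(P,c,r,z0,z1):
    c=np.array(c)
    for _ in range(5):
        d=P[...,:2]-c;X=P[(P[...,2]>z0)&(P[...,2]<z1)&(np.hypot(d[...,0],d[...,1])<r+.003)][:,:2]
        c=ls(lambda q:np.hypot(*(X-q).T)-r,c,loss='soft_l1',f_scale=.001).x
    return len(X),c
for n,Q,dz in(('before',P0,0),('after',P,.104)):
    L=sph(Q,(.563,.086,.067+dz),.013);S=sph(Q,(.441,.088,.067+dz),.010)
    d=L[1]-S[1];print(n,L,S,'yaw',np.degrees(np.arctan2(d[1],d[0])),'len',np.linalg.norm(d),'axis',S[1]+d*85/123)
print('shaft',cyl(P,(.525,.087),.01,.126,.146));print('collar',cyl(P,(.525,.087),.025,.1495,.1555))
print('hub',cyl(P,(.532,-.158),.026,.065,.097),cyl(P0,(.532,-.158),.026,.065,.097))
go(.5322,-.1577,.167,188.3)
E
```

```text
before (130, array([0.56396344, 0.08573971, 0.06737023])) (115, array([0.44052402, 0.08956481, 0.06708102])) yaw -1.7748949358603587 len 0.12349901048764739 axis [0.52582768 0.08692145 0.06728088]
after (139, array([0.56297156, 0.08544685, 0.171626  ])) (128, array([0.44013782, 0.08879108, 0.17132051])) yaw -1.5595287569450997 len 0.12287963799453945 axis [0.52502292 0.08648003 0.17153162]
shaft (61, array([0.52522178, 0.08674843]))
collar (68, array([0.52535174, 0.08680908]))
hub (543, array([ 0.53329114, -0.15724634])) (550, array([ 0.53325381, -0.15715694]))
shift [ -14.1 -243.9   -1.1] turn -0.172
```

>>> servo_tool --moves '[0, -15, -10, 0, -2, -40, -15, -0.02, -4, -70, -15, -0.04, -6, -105, -15, -0.06, -8, -140, -15, -0.09, -10, -175, -15, -0.12, -12, -205, -15, -0.15, -13, -230, -15, -0.17, -14, -244, -15, -0.172, -14, -244, -15, -0.172, -14, -244, -15, -0.172]'

```text
clock: 11.0
ee_pos: [0.5332, -0.1554, 0.1817]
orientation: [179.9, -0.0, -171.6]
ft_force: [-0.3, 1.0, -1.5]
opening: 0.0235
grasp_force: 59.5
```

```bash
cat > m.py <<'E'
from h import *
from station import arm
from scipy.optimize import least_squares as ls
def sph(P,c,r):
    c=np.array(c)
    for _ in range(5):
        X=P[np.linalg.norm(P-c,axis=-1)<r+.004]
        if len(X)<10: return len(X),c
        c=ls(lambda q:np.linalg.norm(X-q,axis=1)-r,c,loss='soft_l1',f_scale=.001).x
    return len(X),c
st();s=arm.capture('scene');np.savez('sm.npz',**s);P=cloud(s);o=arm.get_obs();p=o['ee_pos'];a=np.radians(o['orientation'][2]+180)
u=np.array([np.cos(a),np.sin(a),0]);b=p+[0,0,.0045]
L=sph(P,b+.038*u,.013);S=sph(P,b-.085*u,.01);d=L[1]-S[1]
print(L,S,'yaw',np.degrees(np.arctan2(d[1],d[0])),'axis',S[1]+d*85/123,'seat',(S[1]+d*85/123)[2]-.022)
E
python3 m.py; python3 -c "
from h import *
go(.5333,-.1573,.182,188.3)"
```

```text
{'clock': np.float64(11.0), 'q': array([ 50.712,  19.588, -47.949, 101.831,  15.747,  65.663,  96.2  ]), 'ee_pos': array([ 0.533, -0.155,  0.182]), 'orientation': array([ 1.79889e+02, -4.10000e-02, -1.71622e+02]), 'ft_force': array([-0.315,  1.042, -1.464]), 'torque': array([ 0.086, -0.007,  0.027]), 'grasp_force': np.float64(59.515), 'opening': np.float64(0.024)}
(24, array([ 0.56980859, -0.150946  ,  0.18698015])) (180, array([ 0.44809292, -0.16849182,  0.1862665 ])) yaw 8.202917078947532 axis [ 0.53220538 -0.15636666  0.18675967] seat 0.1647596737626462
shift [ 0.5 -2.5 -0. ] turn 0.003
```

>>> servo_tool --moves '[0, 0, 0, 0, 0, 0, 10, 0, 0, 0, 20, 0, 0, 0, 30, 0, 0, 0, 35, 0, 0, 0, 40, 0, 0, 0, 42, 0, 0, 0, 42, 0]'

```text
clock: 11.85
ee_pos: [0.5335, -0.157, 0.1401]
orientation: [180.0, 0.0, -171.7]
ft_force: [-0.5, 0.5, -2.2]
opening: 0.0232
grasp_force: 59.4
```

```bash
python3 m.py
```

```text
{'clock': np.float64(11.85), 'q': array([ 49.523,  22.154, -46.824, 104.447,  18.26 ,  61.249,  94.207]), 'ee_pos': array([ 0.534, -0.157,  0.14 ]), 'orientation': array([ 1.79983e+02,  6.00000e-03, -1.71672e+02]), 'ft_force': array([-0.486,  0.513, -2.194]), 'torque': array([ 0.101, -0.082, -0.019]), 'grasp_force': np.float64(59.398), 'opening': np.float64(0.023)}
(11, array([ 0.57068884, -0.15235506,  0.14491384])) (164, array([ 0.44849806, -0.16991223,  0.14457597])) yaw 8.176667107712834 axis [ 0.53293884 -0.15777923  0.14480945] seat 0.12280945476711691
```

>>> servo_tool --moves '[0, 0, 2, 0, 0, 0, 4, 0, 0, 0, 6, 0, 0, 0, 8, 0, 0, 0, 9, 0, 0, 0, 9, 0]'

```text
clock: 12.5
ee_pos: [0.5336, -0.1571, 0.1312]
orientation: [180.0, 0.0, -171.7]
ft_force: [1.3, 0.9, -3.2]
opening: 0.0235
grasp_force: 59.3
```

```bash
python3 -c "
from h import *
st()"
```

```text
{'clock': np.float64(12.5), 'q': array([ 49.227,  22.736, -46.546, 104.977,  18.832,  60.303,  93.742]), 'ee_pos': array([ 0.534, -0.157,  0.131]), 'orientation': array([ 1.79995e+02,  1.90000e-02, -1.71669e+02]), 'ft_force': array([ 1.274,  0.943, -3.178]), 'torque': array([ 0.2  , -0.27 ,  0.043]), 'grasp_force': np.float64(59.318), 'opening': np.float64(0.023)}
```

The key is past the rim without resistance, so I'll continue against the spring.

>>> servo_tool --moves '[0, 0, 2, 0, 0, 0, 4, 0, 0, 0, 6, 0, 0, 0, 8, 0, 0, 0, 10, 0, 0, 0, 12, 0, 0, 0, 12, 0]'

```text
clock: 13.2
ee_pos: [0.5337, -0.157, 0.1194]
orientation: [-180.0, 0.0, -171.7]
ft_force: [-0.0, 1.3, 2.6]
opening: 0.0233
grasp_force: 60.1
```

```bash
python3 m.py
```

```text
{'clock': np.float64(13.2), 'q': array([ 48.81 ,  23.53 , -46.162, 105.631,  19.611,  59.083,  93.1  ]), 'ee_pos': array([ 0.534, -0.157,  0.119]), 'orientation': array([-1.79994e+02,  3.10000e-02, -1.71669e+02]), 'ft_force': array([-0.034,  1.334,  2.596]), 'torque': array([0.323, 0.003, 0.014]), 'grasp_force': np.float64(60.091), 'opening': np.float64(0.023)}
(7, array([ 0.57129243, -0.15158641,  0.12390616])) (156, array([ 0.44876338, -0.16987458,  0.12392461])) yaw 8.489056066800629 axis [ 0.53343793 -0.15723641  0.12391186] seat 0.10191185650124948
```

>>> servo_tool --moves '[0, 0, 1, 0, 0, 0, 2, 0, 0, 0, 3, 0, 0, 0, 3, 0, 0, 0, 3, 0]'

```text
clock: 13.75
ee_pos: [0.5338, -0.1571, 0.1178]
orientation: [-179.9, 0.0, -171.7]
ft_force: [-2.6, 2.8, 12.5]
opening: 0.0235
grasp_force: 61.3
```

```bash
python3 m.py
```

```text
{'clock': np.float64(13.75), 'q': array([ 48.715,  23.646, -46.105, 105.707,  19.775,  58.938,  92.932]), 'ee_pos': array([ 0.534, -0.157,  0.118]), 'orientation': array([-1.79948e+02,  1.50000e-02, -1.71687e+02]), 'ft_force': array([-2.648,  2.81 , 12.457]), 'torque': array([ 0.479,  0.775, -0.072]), 'grasp_force': np.float64(61.32), 'opening': np.float64(0.024)}
(6, array([ 0.57142095, -0.15155832,  0.12231444])) (163, array([ 0.44852239, -0.16990781,  0.12261184])) yaw 8.491873757216801 axis [ 0.53345229 -0.15722727  0.12240632] seat 0.10040631889017249
```

>>> servo_tool --moves '[0, 0, 1, 0, 0, 0, 1.5, 0, 0, 0, 1.5, 0, 0, 0, 1.5, 0]'

```text
clock: 14.2
ee_pos: [0.5339, -0.1571, 0.1178]
orientation: [-179.9, -0.0, -171.7]
ft_force: [-7.2, 2.3, 21.3]
opening: 0.0232
grasp_force: 62.5
```

```bash
python3 m.py
```

```text
{'clock': np.float64(14.2), 'q': array([ 48.668,  23.657, -46.097, 105.7  ,  19.84 ,  58.955,  92.852]), 'ee_pos': array([ 0.534, -0.157,  0.118]), 'orientation': array([-1.79899e+02, -7.00000e-03, -1.71698e+02]), 'ft_force': array([-7.186,  2.325, 21.262]), 'torque': array([ 0.603,  1.544, -0.05 ]), 'grasp_force': np.float64(62.474), 'opening': np.float64(0.023)}
(7, array([ 0.57150038, -0.15153979,  0.1222402 ])) (160, array([ 0.44885965, -0.16990618,  0.12269821])) yaw 8.517185891629744 axis [ 0.53361137 -0.15721396  0.1223817 ] seat 0.10038169842342315
```

The collar is home: the push rose from 12 N to 21 N with no further travel. I'll hand the job in.

```bash
python3 -c "
from station import arm
print(arm.finish_job())"
```

```text
the job is handed in; nothing more can be done
None
```

I turned the speed control to its off stop and pushed the whirling arm's collar fully home on the hub with the key in the keyway; the job was handed in at 14.2 s with the arm still gripped and pressed at about 21 N, and no verdict came back.

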